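# Close the print box and stamp its label

### The job

Get this box of photo prints ready to post: first press its loose dark lid straight down until it is fully home, then take the black rectangular self-inking stamp, stand it squarely inside the white label on the lid and press its cap all the way down, firmly but without leaning hard on the box. Do not press the stamp anywhere else or on a lid that is not home, do not push the box away, and leave the other things on the desk alone. Finish while holding: the program ends with the cap still held fully down on the label, stamp upright.

Things in the scene. Friction and masses are not known exactly. Their poses are not given: they have to be found in the camera images.
- printbox: Cardboard box full of prints, 0.9 kg, free on the desk. Base 156 x 206 mm, 46 mm high. Origin: centre of the underside; x along the short side, y along the long side, z up.
- box_lid (a joint): How far the lid stands proud, in m: 0 = fully home (hard stop); starts at about 0.008 to 0.016. A tight sliding fit: about 8 N of friction plus an air cushion (60 N per m/s), no spring; it stays where it is pushed and slides straight wherever its top is pressed. A blow of 100 N would crush it.
- lid_middle (a point): Middle of the lid's top face. The lid is charcoal, 164 x 214 mm over all; its top is 50 mm above the desk when home (plus the joint value when proud). Axes as the box.
- label (a point): Centre of the white label, flat on the lid's top face, 50 mm from the lid's middle towards the box's +y end. 46 mm along the box's x, 72 mm along its y, thin grey border line 2 mm inside its edge. Moves with the lid. Axes as the box.
- stamp: Self-inking stamp, loose on the desk, 0.12 kg, 92 mm high: black cap with brass band, white card on top, dark grey open foot. Origin: centre of the foot's underside; x across its short side, y along its long side. Foot 34 (x) x 60 (y) x 8 mm. Mark printed is symmetrical: a half turn about z does not matter.
- stamp_cap (a joint): Travel of the stamp's cap relative to its foot, in m: 0 = up, 0.020 = pressed right down (hard stop). A spring pushes it up: about 4.5 N to start moving, 13.5 N at full travel (450 N/m). The die prints beyond about 0.012. Holding with more than 45 N would dent the box.
- cap_top (a point): Centre of the cap's flat top, 92 mm above the foot's underside when up, 72 mm when fully down. The cap is 32 (x) x 56 (y) mm with flat sides from 38 to 92 mm up: grip it across x, fingertips above 45 mm, so that they stay clear of the foot when it is pressed.
- round_stamp: Another stamp, not to be used: round, red cap, 42 mm diameter, 86 mm high. Origin: centre of its underside.
- pencup: Black and white striped pen cup, 74 mm diameter, 98 mm high, pens to 150 mm. Origin: centre of its underside.
- sunglasses: Folded tortoiseshell sunglasses, 124 x 30 mm, 48 mm high. Origin: on the desk under the frame.
- trinket_box: Black and white patterned box, 94 x 134 mm, 50 mm high. Origin: centre of its underside.
- tape_dispenser: Marble and brass tape dispenser, 60 x 140 mm, 90 mm high. Origin: centre of its underside.

How it is judged:
On the way, in this order (a step that is already met when the one before it is completed fails the run):
1. the lid is fully home (within 2 mm), pressed without the stamp (value of joint box_lid below 0.002 m and contact force between stamp and printbox below 0.5 N), for 0.2 s.
2. the stamp stands upright inside the label (contact force between stamp and printbox above 0.5 N and x of stamp in the frame of label between -0.006 and 0.006 m and y of stamp in the frame of label between -0.006 and 0.006 m and angle between stamp's own z axis and vertical below 0.1 rad), for 0.1 s.
At the end, for the whole second after the job is handed in: Through the last second: lid home within 2 mm; stamp on the label, centred within 6 mm along both label axes, turned at most 7 degrees (either way round), tilted at most 3.4; cap held at 18 mm travel or more (of 20), bearing on the box with 8 to 45 N; box flat on the desk (value of joint stamp_cap above 0.018 m and value of joint box_lid below 0.002 m and contact force between stamp and printbox between 8 and 45 N and x of stamp in the frame of label between -0.006 and 0.006 m and y of stamp in the frame of label between -0.006 and 0.006 m and z of stamp in the frame of label between -0.003 and 0.003 m and angle between the y axis of stamp and the y axis of label, either way round below 0.12 rad and angle between stamp's own z axis and vertical below 0.06 rad and angle between printbox's own z axis and vertical below 0.03 rad and linear speed of stamp below 0.02 m/s); the arm keeps its last pose, push and grip.
It fails at once if the stamp is pressed (cap past 12 mm) anywhere but inside the label (value of joint stamp_cap above 0.012 m and (x of stamp in the frame of label below -0.008 m or x of stamp in the frame of label above 0.008 m or y of stamp in the frame of label below -0.008 m or y of stamp in the frame of label above 0.008 m or z of stamp in the frame of label above 0.006 m or angle between the y axis of stamp and the y axis of label, either way round above 0.15 rad)).
It fails at once if the stamp is pressed on the lid before the lid is home (contact force between stamp and printbox above 4 N and value of joint box_lid above 0.003 m).
It fails at once if the box is crushed (a push of more than 100 N) (contact force between any of stamp, the arm, the fingers and printbox above 100 N).
It fails at once if the box is pushed away by more than 30 mm (distance of printbox from where it was at the start of the episode above 0.03 m).
It fails at once if another thing on the desk is moved by more than 30 mm or knocked over (distance of any of round_stamp, pencup, sunglasses, trinket_box, tape_dispenser from where it was at the start of the episode above 0.03 m or angle between any of round_stamp, pencup's own z axis and vertical above 0.5 rad).
It also fails if it takes over 61 s, if anything falls off the work surface, if the arm or the gripper's body presses on something with over 40 N, if the wrist force passes 120 N, or if a joint passes its speed limit or range.

### The arm

A 6-joint arm with a two-finger parallel gripper is mounted at the origin on the work surface. World frame = base frame: x ahead of the robot, y to its left, z up, the work surface at z = 0. Lengths are in m, angles in rad, forces in N, time in s.
With the tool pointing down it reaches from about 0.35 to 0.775 m from the base axis. Payload 7.3 kg.
Tool frame: the origin (TCP) lies midway between the tips of the shut fingers; the grasp point (between the pads) lies 19 mm behind it (tcp_to_grasp is the distance from the TCP to the grasp point, in m); z points along the fingers, y is the line along which they close (so a half turn about z gives the same grasp; the last joint's range is limited). The gripper opens to 92 mm and grips with 3 to 60 N. Pads are 19 mm wide; open, the fingers measure 130 mm over their backs; the gripper's body (75 mm by 190 mm) begins 47 mm behind the grasp point.
Start: joints at [-1.457, 0.342, 1.524, -0, 1.275, -0.146], TCP at [0.135, -0.507, 0.227] pointing down, gripper open.
Joint ranges: [-2.53, 2.53], [-0.77, 2.02], [0.04, 2.7], [-1, 4.14], [0.28, 2.66], [-3.11, 3.11]. Speed limits (rad/s): [2.57, 2.57, 3.14, 3.14, 3.14, 3.14].

### API

Orientations are given as [roll, pitch, yaw] about the fixed x, y, z axes, in that order (R = Rz(yaw) Ry(pitch) Rx(roll)).
In Python, from cell import observe, read_camera, calibration, hand_in, tcp_to_grasp gives the robot as it stands.
- The arm moves only by the tool send_rows, never from a script. Its argument "targets" is a list of rows, each a list of 5 numbers: the opening, from 0 (shut) to 1 (fully open), then the shift along the world's x, y, z in m, then the turn about the world's z in rad. A call has 1 to 5 rows; each row shifts and turns the commanded pose from where the row before left it; what a row does not reach is not made up. A row lasts 1/10 s, in which the tool goes at most 50 mm and 8.59 degrees, less where a joint would pass 70% of its speed; a pose out of reach is approached as far as the arm can. A call is refused whole if a number of a shift passes 0.05 or a number of a turn 0.15, either way. A call with a gripper value outside its range is refused whole. The fingers move at their own pace and stop on an object; "grip_force" is the grip in N (left out, the last holds). Time passes only in rows, so rows that do not move let the fingers close. It gives the time, the measured TCP pose, the force, the opening and the grip force at its end, in the units of the state.
- observe(): the state, without advancing time (a new reading comes with each control period).
- read_camera(name): name is "side" or "top" or "wrist"; returns (picture, depth): 480x640x3 uint8, red, green, blue; 480x640 float32, m along the optical axis (not along the pixel's ray), 0 where there is no reading.
- calibration(name): a dict with "intrinsics" (3x3 intrinsics, pixels), "world_to_cam" (4x4, takes a point from world to camera coordinates); the wrist camera has in their place "hand_eye" (4x4, takes a point from camera to tool coordinates, whose origin is the TCP and whose axes are the flange's). Camera axes: x right, y up, looking along -z (the intrinsics and any distortion apply to the point x, -y, -z); pixel columns grow to the right and rows downward; lengths in m; the calibration is good to about 2 mm. A picture is of the moment at which its call begins: read the wrist's pose just before it. calibration takes no time and is no camera call.
- hand_in(): hands the job in; it is judged then, once.
The state is a dict: "time": time; "qpos": joint angles; "qvel": joint speeds; "joint_efforts": joint torques, N m; "tool_pos": TCP position; "tool_rot": TCP orientation; "contact_force": force on the tool from outside, world axes, zero at the start; "torque": the same for the moment, N m; "opening": finger opening in m; "grip_force": force on a finger pad.
Only numpy, scipy, OpenCV 4.12 (cv2) and the standard library are available. Lean on these libraries where they do the work, as an engineer would, in place of code of your own. Each camera call takes 0.05 s, during which the arm holds its last target. There are 200 camera calls.

## Working session

There is one attempt and no reset: what is moved stays moved. The work goes in short steps, Python scripts to look and compute and a tool call to move; the robot and the scene stay as the last step left them, time stands still between calls to the robot, and variables do not carry over. Pictures are saved under pics/ and viewed, at most 10 in all, crops included, and the job is handed in when it is done.

Besides the shell and the picture viewer there is one more tool, called after ">>>" as name([rows], argument=value, ...), one row to a line, values as JSON. send_rows: Moves the arm, as the interface text tells. Its arguments: {"type":"object","properties":{"targets":{"type":"array","items":{"type":"array","items":{"type":"number"}}},"grip_force":{"type":"number"}},"required":["targets"]}

```bash
mkdir -p pics; ls; cat > h.py <<'E'
import numpy as np,cv2
from cell import *
def snap(n,f):
    s=observe();p,d=read_camera(n);np.savez('pics/'+f+'.npz',p=p,d=d,tp=s['tool_pos'],tr=s['tool_rot'])
    cv2.imwrite('pics/'+f+'.png',p[:,:,::-1]);return s
E
python3 - <<'E'
from h import *
for n in('top','side'):
    snap(n,n+'0');c=calibration(n);print({k:np.round(v,4).tolist() if not isinstance(v,str) else v for k,v in c.items()})
c=calibration('wrist');print(c);print(tcp_to_grasp);s=observe();print(s['tool_pos'],s['tool_rot'],s['opening'],s['time'])
E
```

```text
pics
{'intrinsics': [[501.0539, 0.0, 327.8078], [0.0, 501.0539, 236.3377], [0.0, 0.0, 1.0]], 'world_to_cam': [[0.0015, -1.0, -0.0016, -0.0226], [0.9946, 0.0013, 0.104, -0.5419], [-0.104, -0.0017, 0.9946, -1.2555], [0.0, 0.0, 0.0, 1.0]]}
{'intrinsics': [[471.0485, 0.0, 318.8333], [0.0, 471.0485, 240.8756], [0.0, 0.0, 1.0]], 'world_to_cam': [[-0.8697, -0.4936, -0.0059, 0.4617], [0.3772, -0.6721, 0.6373, -0.2511], [-0.3185, 0.552, 0.7706, -1.0234], [0.0, 0.0, 0.0, 1.0]]}
{'intrinsics': array([[388.40448674,   0.        , 321.34550403],
       [  0.        , 388.40448674, 242.91635877],
       [  0.        ,   0.        ,   1.        ]]), 'hand_eye': array([[-3.45105569e-04,  9.65135544e-01,  2.61750384e-01,
         7.08840047e-02],
       [ 9.99999275e-01,  6.35032363e-04, -1.02306244e-03,
         2.31000158e-04],
       [-1.15361389e-03,  2.61749841e-01, -9.65135063e-01,
        -1.57922118e-01],
       [ 0.00000000e+00,  0.00000000e+00,  0.00000000e+00,
         1.00000000e+00]])}
0.0188
[ 0.13482558 -0.50701897  0.2261175 ] [-3.14021027e+00 -1.94250907e-04  2.59777944e-01] 0.09176491662141882 0.1
```

View pics/top0.png

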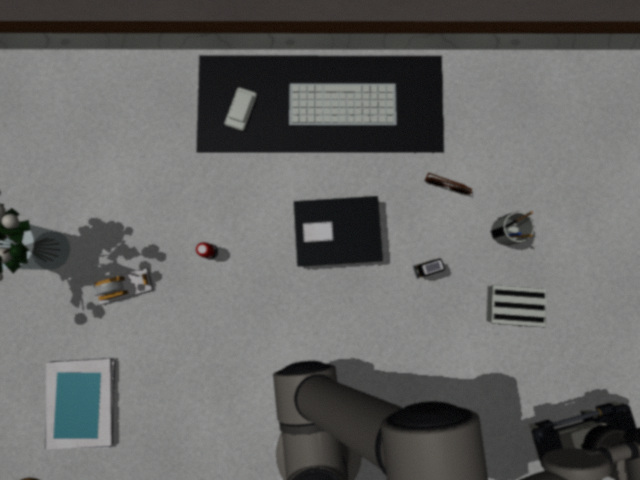

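View pics/side0.png

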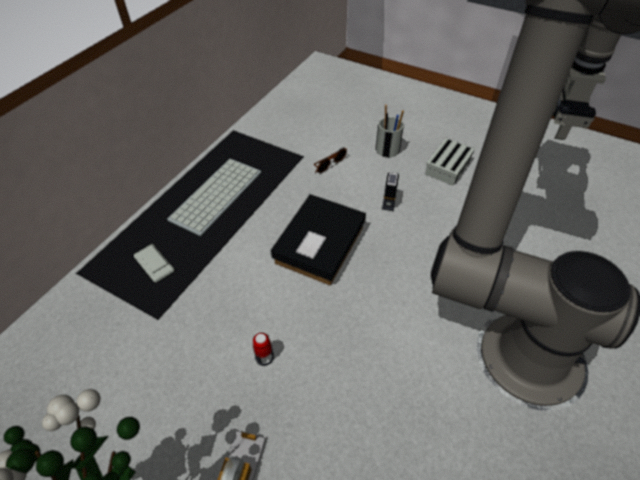

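The top view shows the lid at about (338,232), its label at (318,232), the black stamp at (430,268), the red stamp at (206,250), the sunglasses at (448,184), the pen cup at (515,228) and the trinket box at (518,306). The side view agrees with this: lid at (320,237), stamp at (390,190).

```bash
cat >> h.py <<'E'
def world(n,u,v,d=None,z=None):
    c=calibration(n);K=c['intrinsics'];T=np.linalg.inv(c['world_to_cam'])
    u,v=np.float64(u),np.float64(v)
    r=np.stack([(u-K[0,2])/K[0,0],-(v-K[1,2])/K[1,1],-np.ones_like(u)],-1)@T[:3,:3].T
    o=T[:3,3]
    if d is None: d=(z-o[2])/r[...,2]
    return o+r*np.asarray(d)[...,None]
E
python3 - <<'E'
from h import *
from scipy import ndimage as N
q=np.load('pics/top0.npz');p,d=q['p'],q['d'];v,u=np.mgrid[:480,:640]
P=world('top',u,v,d)
g=p.max(2).astype(int)
def rect(m,name):
    l,n=N.label(m);k=np.argmax(N.sum(m,l,range(1,n+1)))+1;m=l==k
    z=np.median(P[m][:,2]); W=P[m]; 
    print(name,m.sum(),'ctr',W.mean(0).round(4),'z',np.percentile(W[:,2],[5,50,95]).round(4))
    vv,uu=np.nonzero(m);X=world('top',uu,vv,z=z)[:,:2]
    r=cv2.minAreaRect((X*1000).astype(np.float32));print('  rect mm',np.round(r[0],1),np.round(r[1],1),round(r[2],2))
def roi(a,b,c,e):
    m=np.zeros(g.shape,bool);m[c:e,a:b]=1;return m
rect(roi(285,395,190,275)&(P[...,2]>.035),'lid')
rect(roi(298,338,215,250)&(g>110),'label')
rect(roi(405,455,250,285)&(P[...,2]>.06),'stamp')
for n,b in dict(sung=(415,480,165,200),round=(190,220,235,265),trink=(485,550,280,330),cup=(485,540,205,250)).items(): rect(roi(*b)&(P[...,2]>.02),n)
a=cv2.resize(p[245:290,400:460,::-1],None,fx=6,fy=6,interpolation=cv2.INTER_CUBIC)
b=cv2.resize(p[190:275,285:395,::-1],None,fx=4,fy=4,interpolation=cv2.INTER_CUBIC)
q=np.load('pics/side0.npz')['p'][160:220,365:415,::-1];c=cv2.resize(q,None,fx=5,fy=5,interpolation=cv2.INTER_CUBIC)
o=np.zeros((600,800,3),np.uint8);o[:270,:360]=a;o[:300,400:650]=c;o[300:300+300,:440]=b[:300];cv2.imwrite('pics/crop.png',cv2.convertScaleAbs(o,alpha=1.6))
E
```

```text
lid 5620 ctr [ 0.5518 -0.0451  0.0671] z [0.0573 0.0613 0.0657]
  rect mm [553.8 -45.2] [166.9 213.8] 3.73
label 500 ctr [0.5488 0.0038 0.0766] z [0.0576 0.0616 0.0663]
  rect mm [550.6   4. ] [44.6 70.5] 4.19
stamp 332 ctr [ 0.46   -0.2699  0.0946] z [0.0723 0.0926 0.0972]
  rect mm [ 460.2 -270.1] [31.9 61.5] 17.09
sung 325 ctr [ 0.6779 -0.3295  0.0388] z [0.0235 0.0343 0.0486]
  rect mm [ 679.1 -331.7] [124.9  24.1] 72.58
round 246 ctr [0.5032 0.2808 0.075 ] z [0.0401 0.0831 0.0901]
  rect mm [502.4 278.9] [47.6 36.9] 63.8
trink 2178 ctr [ 0.3676 -0.4896  0.0545] z [0.0454 0.0511 0.0554]
  rect mm [ 367.6 -490.3] [141.3  95.1] 86.52
cup 916 ctr [ 0.5574 -0.4775  0.0838] z [0.0269 0.077  0.141 ]
  rect mm [ 559.1 -480.2] [ 76.1 109.2] 13.02
```

View pics/crop.png

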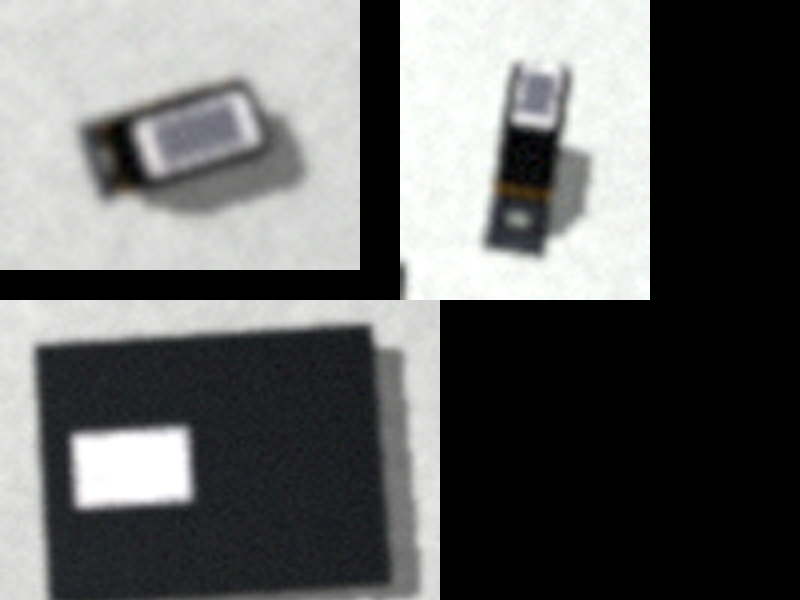

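The lid top stands at z≈61 mm, so it is about 11 mm proud, with yaw about 4°. The stamp top is at about (0.460,-0.270) and z≈93 mm, with yaw about 17°. I'll move to the lid with the fingers shut.

>>> send_rows([
  [0,0.03,0.032,0,0.12],
  [0,0.03,0.032,0,0.12],
  [0,0.03,0.032,0,0.12],
  [0,0.03,0.032,0,0.12],
  [0,0.03,0.032,0,0.12],
], grip_force=20)

```text
time: 0.6
tool_pos: [0.2857, -0.3458, 0.2265]
tool_rot: [-3.141, -0.0, 0.864]
contact_force: [-0.2, -0.3, -0.0]
opening: 0.0565
grip_force: 0.0
```

>>> send_rows([
  [0,0.03,0.032,0,0.12],
  [0,0.03,0.032,0,0.12],
  [0,0.03,0.032,0,0.12],
  [0,0.03,0.032,0,0.12],
  [0,0,0,0,0.12],
])

```text
time: 1.1
tool_pos: [0.4074, -0.2156, 0.2265]
tool_rot: [3.141, -0.002, 1.47]
contact_force: [-0.3, -0.4, 0.2]
opening: 0.0162
grip_force: 0.0
```

>>> send_rows([
  [0,0.03,0.03,0,0.1],
  [0,0.03,0.03,0,0.07],
  [0,0.03,0.03,0,0],
  [0,0.03,0.03,-0.02,0],
  [0,0.025,0.025,-0.03,0],
])

```text
time: 1.6
tool_pos: [0.5522, -0.0729, 0.1774]
tool_rot: [3.138, 0.001, 1.631]
contact_force: [0.6, -1.1, -1.1]
opening: 0.0007
grip_force: 0.0
```

>>> send_rows([
  [0,0,0,-0.04,0],
  [0,0,0,-0.04,0],
  [0,0,0,-0.02,0],
  [0,0,0,0,0],
])

```text
time: 2.0
tool_pos: [0.5475, -0.0736, 0.0733]
tool_rot: [-3.135, -0.002, 1.63]
contact_force: [-0.5, 0.1, 0.2]
opening: 0.0008
grip_force: 0.0
```

>>> send_rows([
  [0,0,0,-0.004,0],
  [0,0,0,-0.003,0],
  [0,0,0,-0.003,0],
  [0,0,0,-0.002,0],
  [0,0,0,-0.002,0],
])

```text
time: 2.5
tool_pos: [0.5501, -0.0745, 0.0632]
tool_rot: [3.141, 0.0, 1.63]
contact_force: [0.7, 0.0, 0.2]
opening: 0.0005
grip_force: 0.0
```

>>> send_rows([
  [0,0,0,-0.002,0],
  [0,0,0,-0.002,0],
  [0,0,0,-0.002,0],
])

```text
time: 2.8
tool_pos: [0.55, -0.0745, 0.0576]
tool_rot: [3.141, 0.0, 1.63]
contact_force: [-2.8, 0.7, 9.2]
opening: 0.0004
grip_force: 4.2
```

>>> send_rows([
  [0,0,0,-0.002,0],
  [0,0,0,-0.002,0],
  [0,0,0,-0.001,0],
  [0,0,0,-0.001,0],
])

```text
time: 3.2
tool_pos: [0.5501, -0.0745, 0.0516]
tool_rot: [3.141, 0.0, 1.63]
contact_force: [-1.7, -0.1, 7.7]
opening: 0.0003
grip_force: 3.9
```

>>> send_rows([
  [0,0,0,-0.001,0],
  [0,0,0,-0.001,0],
  [0,0,0,0,0],
])

```text
time: 3.5
tool_pos: [0.5501, -0.0745, 0.0502]
tool_rot: [3.141, 0.001, 1.63]
contact_force: [-3.2, 0.5, 12.0]
opening: 0.0004
grip_force: 5.9
```

>>> send_rows([
  [0,0,0,-0.0005,0],
  [0,0,0,0,0],
])

```text
time: 3.7
tool_pos: [0.5501, -0.0745, 0.0501]
tool_rot: [3.14, 0.001, 1.63]
contact_force: [-5.6, -0.1, 16.2]
opening: 0.0005
grip_force: 7.7
```

>>> send_rows([
  [0,0,0,-0.001,0],
  [0,0,0,0,0],
  [0,0,0,0,0],
])

```text
time: 4.0
tool_pos: [0.5502, -0.0745, 0.05]
tool_rot: [3.14, 0.001, 1.63]
contact_force: [-7.6, 1.5, 22.3]
opening: 0.0005
grip_force: 11.3
```

The lid is on its hard stop: z stays at 50 mm while the force rises. I'll lift off and look with the wrist camera.

>>> send_rows([
  [0,0,0,0.01,0],
  [0.3,0,0,0.04,0],
  [0.6,0,0,0.05,0],
  [0.8,0,0.0,0.05,0],
  [0.8,0,0,0.03,0],
])

```text
time: 4.5
tool_pos: [0.5509, -0.0746, 0.2316]
tool_rot: [3.136, 0.002, 1.63]
contact_force: [0.6, -1.0, -1.0]
opening: 0.0278
grip_force: 0.0
```

>>> send_rows([
  [0.8,0,0,0,0],
  [0.8,0,0,0,0],
  [0.8,0,0,0,0],
])

```text
time: 4.8
tool_pos: [0.5491, -0.0742, 0.2257]
tool_rot: [-3.139, -0.001, 1.63]
contact_force: [-0.7, -0.1, -0.5]
opening: 0.0519
grip_force: 0.0
```

```bash
python3 - <<'E'
from h import *
s=snap('wrist','w1');print(s['tool_pos'],s['tool_rot'],s['contact_force'],s['qpos']);snap('top','top1')
E
```

```text
[ 0.54912062 -0.07419865  0.22569426] [-3.13897268e+00 -9.05531994e-04  1.62981418e+00] [-0.67669528 -0.08875504 -0.48269886] [-2.72630187e-01  3.97888126e-01  1.44210395e+00  3.22990189e-06
  1.30437263e+00 -3.31650079e-01]
```

View pics/w1.png

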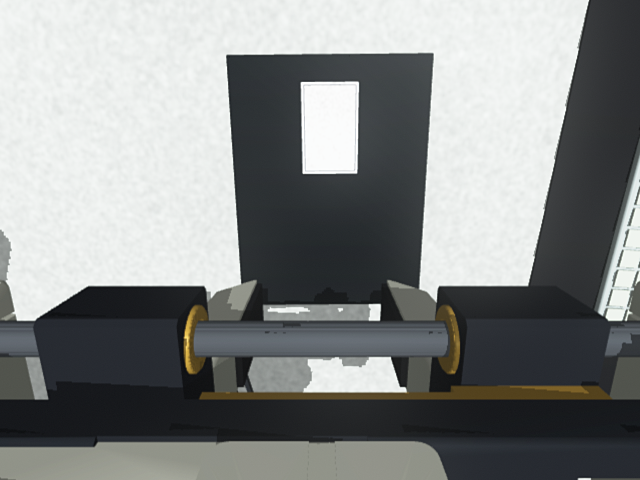

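The wrist view shows the label upright at columns 302–358 and rows 82–174, with the lid squarely in line. I'll compute its pose from both cameras.

```bash
cat >> h.py <<'E'
from scipy.spatial.transform import Rotation as Ro
def wworld(f,u,v,z):
    q=np.load('pics/'+f+'.npz');c=calibration('wrist');K=c['intrinsics'];H=c['hand_eye']
    R=Ro.from_euler('xyz',q['tr']).as_matrix();o=q['tp']+R@H[:3,3]
    u,v=np.float64(u),np.float64(v)
    r=np.stack([(u-K[0,2])/K[0,0],-(v-K[1,2])/K[1,1],-np.ones_like(u)],-1)@(R@H[:3,:3]).T
    return o+r*((z-o[2])/r[...,2])[...,None]
def mrect(X):
    r=cv2.minAreaRect((X[:,:2]*1000).astype(np.float32));return np.round(r[0],1),np.round(r[1],1),round(r[2],2)
E
python3 - <<'E'
from h import *
p=np.load('pics/w1.npz')['p'];m=np.zeros(p.shape[:2],np.uint8);m[70:190,290:370]=p[70:190,290:370].max(2)>120
v,u=np.nonzero(m);print('wrist label',mrect(wworld('w1',u,v,.05)))
p=p.max(2);m=np.zeros(p.shape,bool);m[50:270,220:440]=p[50:270,220:440]<100
v,u=np.nonzero(m);print('lid',mrect(wworld('w1',u,v,.05)))
q=np.load('pics/top1.npz');p=q['p'].max(2);m=np.zeros(p.shape,bool);m[215:250,298:338]=p[215:250,298:338]>110
v,u=np.nonzero(m);print('top label',mrect(world('top',u,v,z=np.full(len(u),.05))),len(u))
print(np.median(world('top',u,v,q['d'][v,u])[:,2]))
E
```

```text
wrist label (array([551.5,   3.2]), array([47. , 72.8]), 3.76)
lid (array([553.7, -30. ]), array([162.7, 179. ]), 3.78)
top label (array([551.9,  -2.1]), array([43.1, 85.8]), 0.08) 268
0.05095296893061829
```

>>> send_rows([
  [0.8,-0.025,-0.035,0.005,0.12],
  [0.8,-0.025,-0.04,0,0.12],
  [0.8,-0.02,-0.04,0,0],
  [0.8,-0.01,-0.04,0,0],
  [0.8,0,-0.03,0,0],
])

```text
time: 5.4
tool_pos: [0.4681, -0.2613, 0.2314]
tool_rot: [-3.14, -0.001, 1.868]
contact_force: [0.9, 0.3, -0.4]
opening: 0.0733
grip_force: 0.0
```

>>> send_rows([
  [0.8,-0.01,-0.04,0,0],
  [0.8,0,-0.04,0,0],
  [0.8,0,-0.02,0,0],
  [0.8,0,0,0,0],
  [0.8,0,0,0,0],
])

```text
time: 5.9
tool_pos: [0.4595, -0.3589, 0.2309]
tool_rot: [-3.141, -0.003, 1.869]
contact_force: [0.2, 0.0, -0.4]
opening: 0.0735
grip_force: 0.0
```

```bash
python3 - <<'E'
from h import *
s=snap('wrist','w2');print(s['tool_pos'],s['tool_rot'],s['opening'])
E
```

```text
[ 0.45948495 -0.35886283  0.23094975] [-3.14078017e+00 -2.59959706e-03  1.86907208e+00] 0.07348881870112726
```

View pics/w2.png

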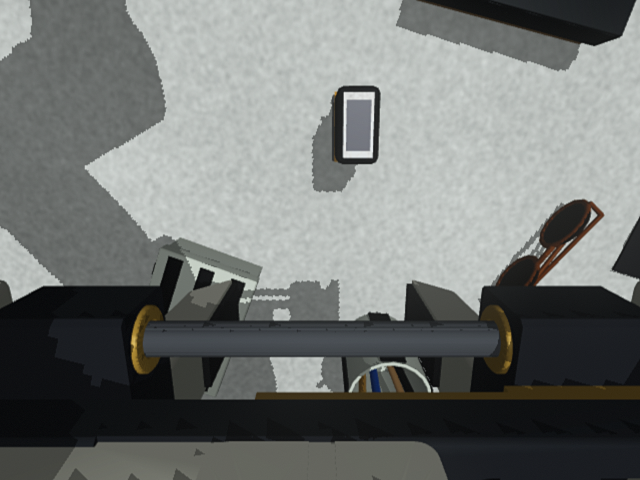

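The wrist view shows the stamp's white card at columns 343–375 and rows 92–160, with the cap outline at 335–380 and 85–164.

```bash
python3 - <<'E'
from h import *
q=np.load('pics/w2.npz');p=q['p'].astype(int);d=q['d']
v,u=np.mgrid[80:172,325:390];v=v.ravel();u=u.ravel()
D=d[v,u];dt=np.median(d[110:140,350:368]);print('card depth',dt)
# height from depth
c=calibration('wrist');K=c['intrinsics'];H=c['hand_eye'];R=Ro.from_euler('xyz',q['tr']).as_matrix()
r=np.stack([(u-K[0,2])/K[0,0],-(v-K[1,2])/K[1,1],-np.ones(len(u))],-1);P=(r*D[:,None])@(R@H[:3,:3]).T+R@H[:3,3]+q['tp']
m=abs(P[:,2]-.092)<.006;print('top',m.sum(),np.median(P[m,2]),mrect(P[m]),mrect(wworld('w2',u[m],v[m],np.median(P[m,2]))))
# card by colour
g=p[v,u];k=(g.min(1)>85)&m;print('card',mrect(wworld('w2',u[k],v[k],.092)))
# two-view height: wrist ray through card centre vs top ray (card centre read off crop)
a0,a1=wworld('w2',357.5,125.,.0),wworld('w2',357.5,125.,.15)
b0,b1=world('top',433.2,267.6,z=0.),world('top',433.2,267.6,z=.15)
A=np.stack([a1-a0,-(b1-b0)],1);t=np.linalg.lstsq(A,b0-a0,rcond=None)[0]
print('tri',a0+t[0]*(a1-a0),b0+t[1]*(b1-b0))
E
```

```text
card depth 0.283553
top 3327 0.09207858545891479 (array([ 462.4, -275.2]), array([32.1, 55.7]), 17.04) (array([ 462. , -275.5]), array([31.5, 54.7]), 17.15)
card (array([ 462. , -274.4]), array([30.9, 52.5]), 17.15)
tri [ 0.4615729  -0.2758573   0.09827366] [ 0.45932066 -0.2755656   0.0981178 ]
```

>>> send_rows([
  [0.8,0.0025,0.043,0,0],
  [0.8,0,0.04,0,0],
  [0.8,0,0,-0.04,0],
  [0.8,0,0,-0.04,0],
  [0.8,0,0,0,0],
])

```text
time: 6.45
tool_pos: [0.46, -0.2726, 0.1481]
tool_rot: [-3.136, -0.008, 1.872]
contact_force: [0.3, -0.0, 0.4]
opening: 0.0736
grip_force: 0.0
```

>>> send_rows([
  [0.8,0,0,0,0],
  [0.8,0,0,0,0],
])

```text
time: 6.65
tool_pos: [0.4635, -0.2769, 0.1544]
tool_rot: [3.14, 0.003, 1.87]
contact_force: [-0.0, -0.3, 0.0]
opening: 0.0739
grip_force: 0.0
```

>>> send_rows([
  [0.8,0,0,-0.03,0],
  [0.8,0,0,-0.03,0],
  [0.8,0,0,-0.02,0],
  [0.8,0,0,-0.01,0],
  [0.8,0,0,-0.006,0],
])

```text
time: 7.15
tool_pos: [0.463, -0.277, 0.0569]
tool_rot: [3.141, 0.001, 1.87]
contact_force: [-0.1, -0.4, 0.5]
opening: 0.0735
grip_force: 0.0
```

>>> send_rows([
  [0.8,0,0,0,0],
  [0.8,0,0,0,0],
  [0.8,0,0,0,0],
  [0.8,0,0,0,0],
])

```text
time: 7.55
tool_pos: [0.4628, -0.2767, 0.057]
tool_rot: [3.141, 0.001, 1.87]
contact_force: [0.0, -0.1, -0.6]
opening: 0.0734
grip_force: 0.0
```

>>> send_rows([
  [0.3,0,0.001,-0.002,0],
  [0.3,0,0,0,0],
  [0.3,0,0,0,0],
  [0.2,0,0,0,0],
  [0.2,0,0,0,0],
], grip_force=8)

```text
time: 8.05
tool_pos: [0.4624, -0.2754, 0.0542]
tool_rot: [3.142, 0.0, 1.87]
contact_force: [0.6, -0.4, -0.4]
opening: 0.0382
grip_force: 0.0
```

>>> send_rows([
  [0,0,0,0,0],
  [0,0,0,0,0],
  [0,0,0,0,0],
  [0,0,0,0,0],
], grip_force=50)

```text
time: 8.45
tool_pos: [0.4624, -0.2754, 0.0542]
tool_rot: [3.142, -0.0, 1.87]
contact_force: [0.1, 0.3, -0.1]
opening: 0.0315
grip_force: 50.0
```

>>> send_rows([
  [0,0,0,0.02,0],
  [0,0,0,0.04,0],
  [0,0,0,0.04,0],
  [0,0,0.02,0.01,0],
  [0,0.01,0.03,0,-0.05],
])

```text
time: 8.95
tool_pos: [0.4725, -0.2259, 0.166]
tool_rot: [3.139, 0.003, 1.817]
contact_force: [-0.3, -0.1, -1.5]
opening: 0.0317
grip_force: 50.0
```

>>> send_rows([
  [0,0.015,0.04,0,-0.06],
  [0,0.015,0.04,0,-0.06],
  [0,0.015,0.04,0,-0.063],
  [0,0.015,0.04,0,0],
  [0,0.01,0.035,0,0],
])

```text
time: 9.45
tool_pos: [0.5421, -0.0275, 0.1633]
tool_rot: [-3.14, -0.001, 1.638]
contact_force: [0.2, -0.9, -0.8]
opening: 0.0318
grip_force: 50.0
```

>>> send_rows([
  [0,0.009,0.0236,0,0],
  [0,0,0.01,0,0],
  [0,0,0,0,0],
  [0,0,0,0,0],
  [0,0,0,0,0],
])

```text
time: 9.95
tool_pos: [0.551, 0.0021, 0.1641]
tool_rot: [-3.141, 0.0, 1.635]
contact_force: [-0.4, -0.6, -0.8]
opening: 0.0315
grip_force: 50.0
```

```bash
python3 - <<'E'
from h import *
s=snap('wrist','w3');print(s['tool_pos'],s['tool_rot'],s['opening'])
snap('side','side3')
a=np.load('pics/w3.npz')['p'];b=np.load('pics/side3.npz')['p'][150:330,230:430]
b=cv2.resize(b,(400,360),interpolation=cv2.INTER_CUBIC);a=cv2.resize(a,(400,300))
o=np.zeros((360,800,3),np.uint8);o[:300,:400]=a;o[:,400:]=b;cv2.imwrite('pics/c3.png',cv2.convertScaleAbs(o[:,:,::-1],alpha=1.4))
E
```

```text
[0.55095799 0.00209601 0.16408594] [-3.14112467e+00  2.29023561e-04  1.63543171e+00] 0.03149477565461208
```

View pics/c3.png

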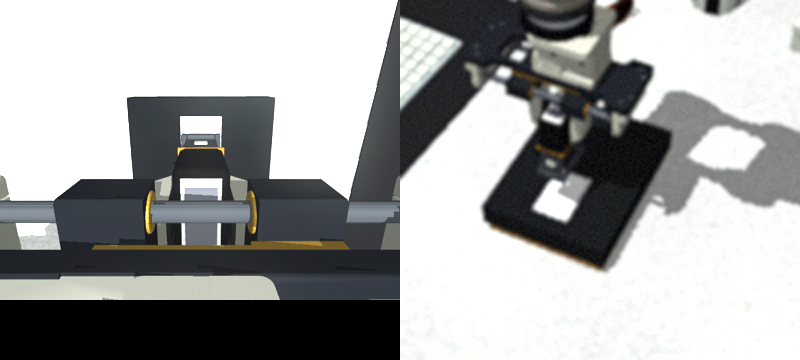

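The stamp is held upright above the label, at about (200,150) in the left picture and (555,150) in the right one. I'll lower it to just above the lid and check.

>>> send_rows([
  [0,0.0005,0.001,-0.02,0],
  [0,0,0,-0.02,0],
  [0,0,0,-0.01,0],
  [0,0,0,-0.004,0],
  [0,0,0,0,0],
])

```text
time: 10.55
tool_pos: [0.5518, 0.0039, 0.1101]
tool_rot: [-3.141, -0.0, 1.636]
contact_force: [0.3, -0.0, -1.0]
opening: 0.0316
grip_force: 50.0
```

```bash
python3 - <<'E'
from h import *
s=snap('wrist','w4');print(s['tool_pos'],s['tool_rot'],s['contact_force'])
a=np.load('pics/w4.npz')['p'][120:320,200:440]
cv2.imwrite('pics/c4.png',cv2.convertScaleAbs(cv2.resize(a[:,:,::-1],(720,600),interpolation=cv2.INTER_CUBIC),alpha=1.2))
E
```

```text
[0.55184386 0.00389263 0.11011635] [-3.14121193e+00 -9.31058824e-05  1.63626790e+00] [ 0.32294078 -0.0361551  -0.96320348]
```

View pics/c4.png

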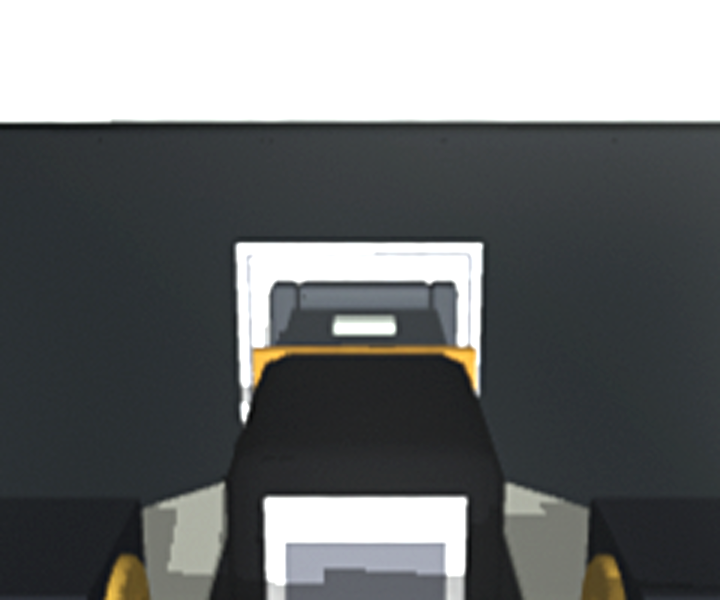

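```bash
python3 - <<'E'
from h import *
f=lambda x,y,z:wworld('w4',200+x/3,120+y/3,z)
lab=np.array([f(237,243,.05),f(483,243,.05)]);ft=np.array([f(270,283,.056),f(458,283,.056)])
a=.0657;R=np.array([[np.cos(a),np.sin(a)],[-np.sin(a),np.cos(a)]])
lc=R@lab.mean(0)[:2]-[0,.036];fc=R@ft.mean(0)[:2]-[0,.030]
print(lab,ft,'label width',np.ptp((R@lab[:,:2].T)[0]),'foot',np.ptp((R@ft[:,:2].T)[0]),'stamp-label in label frame',fc-lc,'label world',R.T@lc,'stamp',R.T@fc)
E
```

```text
[[0.52622619 0.03768302 0.05      ]
 [0.57248159 0.04069396 0.05      ]] [[0.5331762  0.0316366  0.056     ]
 [0.56786936 0.03389396 0.056     ]] label width 0.046353280596486135 foot 0.03476651623401783 stamp-label in label frame [ 0.00074467 -0.00048609] label world [0.55171739 0.00326616] stamp [0.55249237 0.00283   ]
```

The stamp is centred to within about 1 mm, so I'll lower it to contact and then press.

>>> send_rows([
  [0,-0.0006,0,-0.003,0],
  [0,0,0,-0.002,0],
  [0,0,0,-0.001,0],
  [0,0,0,-0.001,0],
  [0,0,0,0,0],
])

```text
time: 11.1
tool_pos: [0.5514, 0.0042, 0.1038]
tool_rot: [3.141, 0.0, 1.637]
contact_force: [-2.0, 0.8, 5.4]
opening: 0.0314
grip_force: 50.0
```

>>> send_rows([
  [0,0,0,-0.001,0],
  [0,0,0,-0.001,0],
  [0,0,0,0,0],
  [0,0,0,0,0],
], grip_force=60)

```text
time: 11.5
tool_pos: [0.5514, 0.0042, 0.1015]
tool_rot: [3.141, 0.0, 1.637]
contact_force: [-2.0, 0.6, 5.5]
opening: 0.0318
grip_force: 60.0
```

>>> send_rows([
  [0,0,0,-0.003,0],
  [0,0,0,-0.003,0],
  [0,0,0,-0.003,0],
  [0,0,0,-0.002,0],
  [0,0,0,0,0],
])

```text
time: 12.0
tool_pos: [0.5515, 0.0042, 0.0908]
tool_rot: [3.141, 0.0, 1.637]
contact_force: [-4.2, 0.5, 9.5]
opening: 0.0317
grip_force: 60.0
```

>>> send_rows([
  [0,0,0,-0.002,0],
  [0,0,0,-0.002,0],
  [0,0,0,-0.001,0],
  [0,0,0,0,0],
])

```text
time: 12.4
tool_pos: [0.5515, 0.0042, 0.0862]
tool_rot: [3.141, 0.0, 1.637]
contact_force: [-4.8, -0.1, 12.0]
opening: 0.0319
grip_force: 60.0
```

>>> send_rows([
  [0,0,0,-0.001,0],
  [0,0,0,-0.001,0],
  [0,0,0,-0.001,0],
  [0,0,0,0,0],
])

```text
time: 12.8
tool_pos: [0.5515, 0.0042, 0.084]
tool_rot: [3.14, 0.0, 1.637]
contact_force: [-6.1, 0.8, 17.0]
opening: 0.0316
grip_force: 60.0
```

>>> send_rows([
  [0,0,0,-0.0005,0],
  [0,0,0,0,0],
  [0,0,0,0,0],
])

```text
time: 13.1
tool_pos: [0.5515, 0.0042, 0.0839]
tool_rot: [3.14, 0.0, 1.637]
contact_force: [-7.8, 1.0, 20.2]
opening: 0.0315
grip_force: 60.0
```

```bash
python3 - <<'E'
from h import *
s=snap('wrist','w5');print(s['tool_pos'],s['tool_rot'],s['contact_force'])
a=np.load('pics/w5.npz')['p'][120:320,200:440]
cv2.imwrite('pics/c5.png',cv2.convertScaleAbs(cv2.resize(a[:,:,::-1],(720,600),interpolation=cv2.INTER_CUBIC),alpha=1.2))
E
```

```text
[0.55150755 0.00424876 0.08393002] [3.13994935e+00 3.82256309e-04 1.63699708e+00] [-7.79952165  1.02455752 20.19061763]
```

View pics/c5.png

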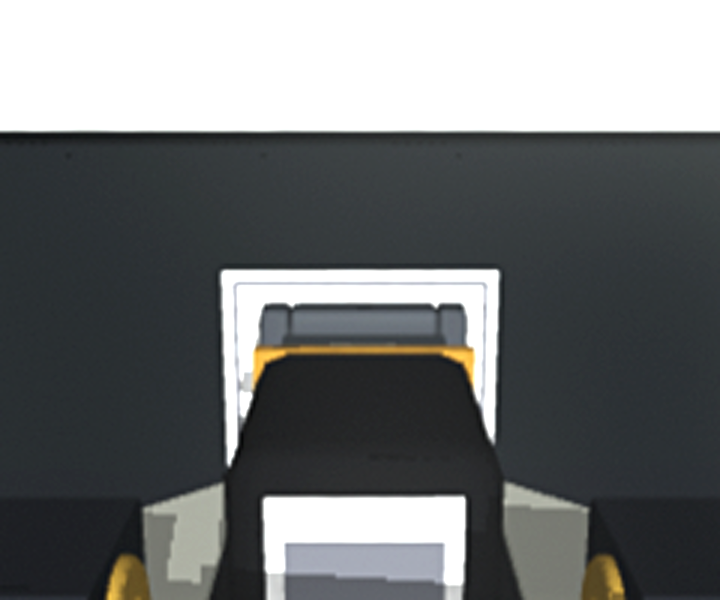

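The foot spans columns 260–467 inside the label's 221–499, which is less than 1 mm off centre. The end margin is about 6 mm as expected, and the brass band has come down to the foot, so I'll hand in.

```bash
python3 -c "
from cell import *
print(hand_in())"
```

```text
the job is handed in; nothing more can be done
None
```

I pressed the lid fully home with the shut fingers, and handed the job in with the stamp upright on the label (under 1 mm off centre), its cap held fully down at about 20 N; the hand-in gave back no verdict.

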